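# Open the screw jar in its bench stand

### The arm

A 6-joint arm with a two-finger parallel gripper is mounted at the origin on the work surface. World frame = base frame: x ahead of the robot, y to its left, z up, the work surface at z = 0. Lengths are in m, angles in degrees, forces in N, time in s.
With the tool pointing down it reaches from about 0.35 to 0.775 m from the base axis. Payload 7.3 kg.
Tool frame: the origin (TCP) lies midway between the tips of the shut fingers; the grasp point (between the pads) lies 19 mm behind it; z points along the fingers, y is the line along which they close (so a half turn about z gives the same grasp; the last joint's range is limited). The gripper opens to 92 mm and grips with 3 to 60 N. Pads are 19 mm wide; open, the fingers measure 130 mm over their backs; the gripper's body (75 mm by 190 mm) begins 47 mm behind the grasp point.
Start: joints at [68.812, 19.595, 87.324, -0, 73.075, -8.365], TCP at [0.116, 0.512, 0.227] pointing down, gripper open.
Joint ranges: [-145.02, 145.02], [-44.19, 115.74], [2.07, 154.8], [-57.11, 237.11], [16.16, 152.29], [-177.93, 177.93]. Speed limits (degrees/s): [147.25, 147.25, 180, 180, 180, 180].

### API

Orientations are given as a 3x3 rotation matrix whose columns are the frame's x, y, z axes.
In Python, from plant import env, imaging gives the robot as it stands.
- The arm moves only by the shell command python3 -m handwheel 'ROWS' [OPENING] [FORCE]. ROWS is JSON, a list that holds one entry, the list of rows, each a list of 6 numbers: the shift along the tool's x, y, z in m, then the turn, a rotation vector about the tool's x, y, z in rad. In form: [[[tx, ty, tz, rx, ry, rz], ...]]. A call has 1 to 12 rows; each row is the pose to reach, as a shift and turn from the pose commanded when the call began, along the tool's axes at that moment; what a row does not reach only later rows make up. A row lasts 1/10 s, in which the tool goes at most 50 mm and 8.59 degrees, less where a joint would pass 70% of its speed; a pose out of reach is approached as far as the arm can. A call with a gripper value outside its range is refused whole. OPENING is the finger opening in m, from 0 to 0.0918, set as the call begins (- or left out, the last holds). The fingers move at their own pace and stop on an object; FORCE is the grip in N (left out, the last holds). Time passes only in rows, so rows that repeat a pose let the fingers close. It gives the time, the measured TCP pose, the force, the opening and the grip force at its end, in the units of the state.
- env.sense(): the state, without advancing time (a new reading comes with each control period).
- imaging.capture(name): name is "side" or "top" or "wrist"; returns a dict with "img" (420x560x3 uint8, blue, green, red), "vfov" (degrees; the focal length in pixels is half the picture's height over the tangent of half this angle, whatever the lens; pixels are square), "cx", "cy" (the principal point, pixels), "eye" and "orientation" of the camera in the world; the wrist camera has in their place "mount" (4x4, takes a point from camera to tool coordinates, whose origin is the TCP and whose axes are the flange's). Camera axes: x right, y up, looking along -z (the intrinsics and any distortion apply to the point x, -y, -z); pixel columns grow to the right and rows downward; lengths in m; the calibration is good to about 2 mm. A picture is of the moment at which its call begins: read the wrist's pose just before it. There is no depth.
- env.close_job(): hands the job in; it is judged then, once.
Trained networks look in a picture, given as the dict that the camera call returned (one of the last four; its "shot" number tells which), for a name from the list of things; names that differ only in an ending like _2 or _b are one class to them, and where a whole thing is asked for, a point or a joint stands for the part that bears it (a point fixed in the world has none). Each returns a list of dicts, best first, with "confidence" (0 to 1); they miss things now and then, are a little off and sometimes report something else, mostly with a low value. They report only what shows in the picture. A call takes as long as a camera call. They do not tell look-alikes from the thing itself.
- imaging.search_frame(picture, thing): "point" ([x, y, z] in m, in the coordinates of the camera as it stood for that picture, good to about 4 mm: the middle of the surface that is visible of it).
- imaging.cut_out(picture, thing): "mask" (420x560 bool, what is visible of it).
- imaging.spot_point(picture, thing): "point" ([x, y, z] in m, in the coordinates of the camera as it stood for that picture, good to about 4 mm: a listed point, or the origin of a listed thing).
The state is a dict: "time": time; "qpos": joint angles; "qvel": joint speeds; "effort": joint torques, N m; "position": TCP position; "eef_rot": TCP orientation; "force": force on the tool from outside, world axes, zero at the start; "wrist_torque": the same for the moment, N m; "finger_gap": opening from 0.0 (shut) to 1.0 (fully open); "finger_force": force on a finger pad.
Only numpy, scipy, OpenCV 4.12 (cv2) and the standard library are available. Lean on these libraries where they do the work, as an engineer would, in place of code of your own. Each camera call takes 0.05 s, during which the arm holds its last target. There are 200 camera calls.

### The job

We need screws for the inverter from the square jar: set the closed jar fully home in the square socket of the bench stand, so that it cannot turn, and only there unscrew its tight lid counter-clockwise until the threads let go. Then raise the lid just off the neck and finish still holding it in the gripper, level and still, centred about two centimetres above the open mouth and never lifted far from it, with the jar left fully home in the socket. Keep the jar upright and do not disturb the round jar, the capacitor or the fan.

Things in the scene. Friction and masses are not known exactly. Their poses are not given: they have to be found in the camera images.
- jar_center (a point): Square white plastic jar, about 0.3 kg, standing upright on the bench: body 52 x 52 mm and 50 mm tall with a flat shoulder and a slightly smaller foot, then a round neck 35 mm across up to the mouth, 77 mm above its underside. This point is on its axis, 38.5 mm above its underside; z is up, x and y are square to its sides.
- jar_mouth (a point): Centre of the rim of the square jar's mouth (77 mm above its underside), same axes as jar_center. In the socket the jar can still turn about 4 degrees either way.
- lid_center (a point): The square jar's lid: round black ribbed screw cap, 48 mm in diameter, 29 mm tall, screwed on tight (about 0.5 N m to break loose; keeps its hold when the jar is lifted by it). Its skirt ends 3 mm above the jar's shoulder. This point is on its axis, half-way up (14.5 mm from top and lower edge), at first about 9 mm below the mouth's rim; z is up, x parallel to the jar's x.
- socket (a point): Centre of the floor of the square socket in the bench stand, a black block 96 x 96 mm, 30 mm tall, screwed to the bench. The socket is 54.5 x 54.5 mm, 22 mm deep, its floor 8 mm above the bench, with a 4 mm sloped lead-in at the top. x and y are square to its sides, z up. An open pick tray 65 mm wide, 16 mm high is joined to the block's +y side. The jar fits any of four ways round.
- round_jar: Bystander: round white jar 54 mm in diameter, 60 mm tall with its black lid. Origin at the centre of its underside.
- capacitor: Bystander: brown capacitor can standing upright, 35 mm in diameter, 52 mm tall. Origin at the centre of its underside.
- fan: Bystander: black square cooling fan lying flat, 60 x 60 x 25 mm. Origin at the centre of its underside.
- lid: The lid; origin at the centre of its lower edge. Right-hand thread: counter-clockwise it rises 14 mm per turn, is easy after the first eighth and free after about 0.4 turn (145 degrees), 5.6 mm up; more turning does no harm. Let go part-way, it may sink a few mm without turning. Until free, pulling up lifts the whole jar. Once free it must rise 24 mm in all from tight to clear the mouth.
- jar: The square jar; origin at the centre of its underside, same axes as jar_center.
- stand: The bench stand as a body, fixed; origin at the bench below the centre of the socket.
There are look-alikes about, which are no part of the job. Leave any green or purple look-alike of the lid alone.

How it is judged:
By the outcome, as a careful person would: the job done as asked, in the order asked, and still so for the second after the job is handed in, while the arm keeps its last pose, push and grip.
It also fails if it takes over 61 s, if anything falls off the work surface, if the arm or the gripper's body presses on something with over 40 N, if the wrist force passes 120 N, or if a joint passes its speed limit or range.

## Working session

There is one attempt and no reset: what is moved stays moved. The work goes in short steps, Python scripts to look and compute and a shell command to move; the robot and the scene stay as the last step left them, time stands still between calls to the robot, and variables do not carry over. Pictures are saved under pics/ and viewed, at most 10 in all, crops included, and the job is handed in when it is done.

```bash
ls; mkdir -p pics; cat > h.py <<'E'
import numpy as np, cv2
from plant import env, imaging
def pose(c,s):
    """camera->world 4x4"""
    T=np.eye(4)
    if 'eye' in c: T[:3,:3]=np.array(c['orientation']); T[:3,3]=c['eye']; return T
    W=np.eye(4); W[:3,:3]=np.array(s['eef_rot']); W[:3,3]=s['position']
    return W@np.array(c['mount'])
def w(T,p): return T[:3,:3]@np.array(p)+T[:3,3]
def f(c): return 210/np.tan(np.radians(c['vfov']/2))
def pix(c,T,P):
    q=T[:3,:3].T@(np.array(P)-T[:3,3]); return c['cx']+f(c)*q[0]/-q[2], c['cy']+f(c)*q[1]/q[2]
def ray(c,T,u,v,z):
    d=T[:3,:3]@np.array([(u-c['cx'])/f(c),-(v-c['cy'])/f(c),-1]); o=T[:3,3]
    return o+d*(z-o[2])/d[2]
E
python3 - <<'E'
from h import *
s=env.sense(); print(s)
ims=[]
for n in ['side','top','wrist']:
    c=imaging.capture(n); T=pose(c,s); print(n,{k:v for k,v in c.items() if k!='img'})
    cv2.imwrite(f'pics/{n}0.png',c['img'])
    for th in ['jar_center','lid_center','socket','round_jar','capacitor','fan']:
        for r in imaging.spot_point(c,th): print(n,th,round(r['confidence'],2),w(T,r['point']).round(4),np.round(pix(c,T,w(T,r['point']))))
E
```

```text
pics
{'time': 0.0, 'qpos': array([ 6.88109700e+01,  1.96355965e+01,  8.73780106e+01, -3.99927927e-04,
        7.30757820e+01, -8.36392586e+00]), 'qvel': array([-0.03495298,  0.00085261, -0.03222122, -0.01201316, -0.04703675,
       -0.03691998]), 'effort': array([-1.29285399e-04, -4.31224573e+01, -2.44227809e+01,  7.17479177e-02,
        5.58750762e-02, -1.09180442e-04]), 'position': array([0.11635283, 0.51151324, 0.22604783]), 'eef_rot': array([[-9.75052580e-01,  2.21973321e-01, -5.57677994e-04],
       [ 2.21973913e-01,  9.75051516e-01, -1.45707171e-03],
       [ 2.20333726e-04, -1.54451150e-03, -9.99998783e-01]]), 'force': array([-1.18929188,  0.23043855, -0.36884656]), 'wrist_torque': array([-0.01610749, -0.0271086 , -0.00389809]), 'finger_force': 0.0, 'finger_gap': 0.9985933454830089}
side {'vfov': 47.934484145173954, 'cx': 279.83691514502584, 'cy': 205.23295115084218, 'eye': array([ 0.03167852, -0.7259711 ,  0.64497933]), 'orientation': array([[ 0.77048872,  0.36293727, -0.52404549],
       [-0.63700463,  0.40752201, -0.65433242],
       [-0.02392155,  0.83797515,  0.54518383]]
[... 1211 characters left out ...]
63 0.2492 0.0163] [126. 217.]
top round_jar 0.91 [ 0.4613 -0.0102  0.0027] [252. 257.]
top capacitor 0.57 [ 0.6961  0.0323 -0.0028] [235. 144.]
top capacitor 0.33 [ 0.4628 -0.0138  0.0037] [254. 256.]
top fan 0.57 [ 0.7031 -0.1527  0.004 ] [323. 142.]
wrist {'vfov': 60.520259488228966, 'cx': 277.67313775993915, 'cy': 218.77384528961173, 'mount': array([[-3.81653802e-04,  9.58242798e-01,  2.85955581e-01,
         7.75521025e-02],
       [ 9.99999914e-01,  3.18518663e-04,  2.67298695e-04,
         2.83740472e-04],
       [ 1.65054860e-04,  2.85955658e-01, -9.58242837e-01,
        -1.58159114e-01],
       [ 0.00000000e+00,  0.00000000e+00,  0.00000000e+00,
         1.00000000e+00]]), 'shot': 3}
```

View pics/side0.png

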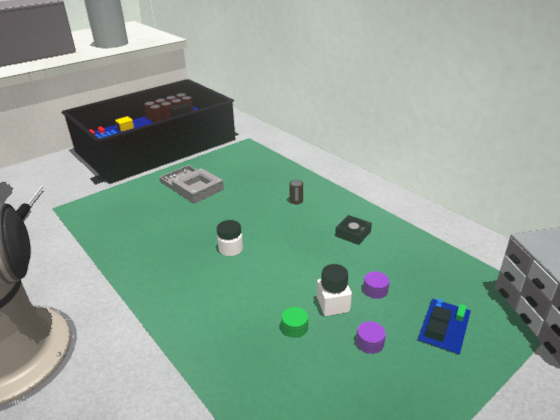

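View pics/top0.png

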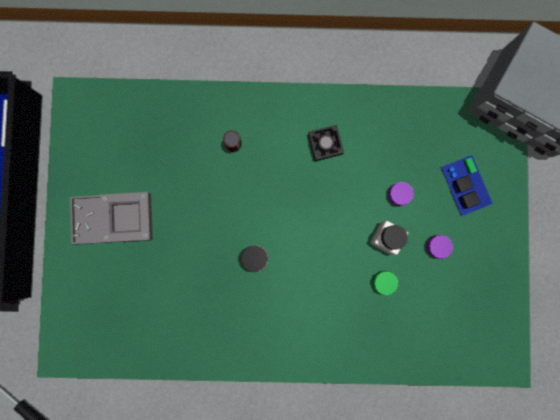

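Candidates for the square jar's lid (side view): black cap on the square white jar (334,278); black cap on the round jar (230,229), a bystander; green cap (294,321); purple caps (376,285) and (370,337). By the description it is the black cap on the square body, at about (0.505, -0.287). The socket is at (0.538, 0.249).

```bash
cat >> h.py <<'E'
from scipy.spatial.transform import Rotation as R
def down(yaw):
    """tool down, tool y at world yaw (deg)"""
    a=np.radians(yaw); y=np.array([np.cos(a),np.sin(a),0]); z=np.array([0,0,-1.]); return np.c_[np.cross(y,z),y,z]
def to(x,y,z,yaw):
    s=env.sense(); A=np.array(s['eef_rot']); 
    t=A.T@(np.array([x,y,z])-s['position']); r=R.from_matrix(A.T@down(yaw)).as_rotvec()
    print('row',t.round(4),r.round(3),'deg',np.degrees(r).round(1),'yawnow',np.degrees(np.arctan2(A[1,1],A[0,1])).round(2),'q',np.round(s['qpos'],1),'p',np.round(s['position'],4))
E
python3 - <<'E'
from h import *
to(.42,.15,.25,-23)
c=cv2.imread('pics/side0.png'); cv2.imwrite('pics/crop.png',cv2.resize(c[255:345,270:400],None,fx=5,fy=5,interpolation=cv2.INTER_CUBIC))
E
```

```text
row [-0.3763 -0.2856 -0.0233] [ 0.    -0.     1.748] deg [  0.   -0.  100.2] yawnow 77.18 q [68.8 19.6 87.3 -0.  73.1 -8.4] p [0.1165 0.5119 0.2268]
```

View pics/crop.png

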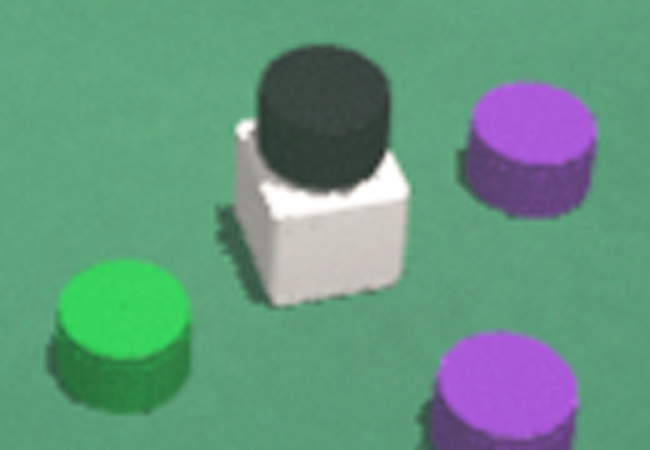

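The crop shows the black cap on the square white jar at side pixel (334,278), with a purple cap at (376,285), another at (371,336) and the green one at (294,321) around it. The choice is confirmed.

```bash
python3 -m handwheel '[[[-0.375,-0.285,-0.023,0,0,1.745],[-0.375,-0.285,-0.023,0,0,1.745],[-0.375,-0.285,-0.023,0,0,1.745],[-0.375,-0.285,-0.023,0,0,1.745],[-0.375,-0.285,-0.023,0,0,1.745],[-0.375,-0.285,-0.023,0,0,1.745],[-0.375,-0.285,-0.023,0,0,1.745],[-0.375,-0.285,-0.023,0,0,1.745],[-0.375,-0.285,-0.023,0,0,1.745],[-0.375,-0.285,-0.023,0,0,1.745],[-0.375,-0.285,-0.023,0,0,1.745],[-0.375,-0.285,-0.023,0,0,1.745]]]' 0.0918 10; python3 -c "
from h import *
to(.505,-.287,.25,-125)"
```

```text
time: 2.25
position: [0.4195, 0.1499, 0.2497]
eef_rot: [[0.395, 0.919, -0.0], [0.919, -0.395, 0.0], [0.0, -0.0, -1.0]]
force: [-0.2, 0.0, -0.4]
finger_gap: 1.001
finger_force: 0.0
row [-0.3676  0.251  -0.0004] [-0.    -0.     1.776] deg [ -0.   -0.  101.7] yawnow -23.25 q [ 9.8 10.1 96.6  0.  73.3 33. ] p [0.4195 0.1499 0.2497]
```

```bash
python3 -m handwheel '[[[-0.368,0.251,0,0,0,1.776],[-0.368,0.251,0,0,0,1.776],[-0.368,0.251,0,0,0,1.776],[-0.368,0.251,0,0,0,1.776],[-0.368,0.251,0,0,0,1.776],[-0.368,0.251,0,0,0,1.776],[-0.368,0.251,0,0,0,1.776],[-0.368,0.251,0,0,0,1.776],[-0.368,0.251,0,0,0,1.776],[-0.368,0.251,0,0,0,1.776],[-0.368,0.251,0,0,0,1.776],[-0.368,0.251,0,0,0,1.776]]]'; python3 - <<'E'
from h import *
s=env.sense(); c=imaging.capture('wrist'); T=pose(c,s); cv2.imwrite('pics/w1.png',c['img'])
np.savez('w1.npz',T=T,**{k:c[k] for k in('img','vfov','cx','cy')})
for th in ['jar_center','lid_center']:
    for r in imaging.spot_point(c,th): print(th,round(r['confidence'],2),w(T,r['point']).round(4),np.round(pix(c,T,w(T,r['point']))))
to(.505,-.287,.25,-157)
E
```

```text
time: 3.45
position: [0.5075, -0.2863, 0.2492]
eef_rot: [[0.82, -0.573, -0.001], [-0.573, -0.82, 0.001], [-0.001, -0.0, -1.0]]
force: [0.1, 0.0, -0.1]
finger_gap: 1.0
finger_force: 0.0
lid_center 0.95 [ 0.4144 -0.2794  0.0143] [319. 252.]
lid_center 0.92 [ 0.5981 -0.3133  0.0107] [249.  99.]
lid_center 0.88 [ 0.5074 -0.2857  0.0678] [277. 195.]
lid_center 0.71 [ 0.4906 -0.3887  0.0142] [365. 143.]
row [-0.0014  0.0025 -0.0004] [-0.     0.     0.569] deg [-0.   0.  32.6] yawnow -124.41 q [-36.9  24.8  75.6   0.   79.6  87.5] p [ 0.5076 -0.2857  0.2496]
```

View pics/w1.png

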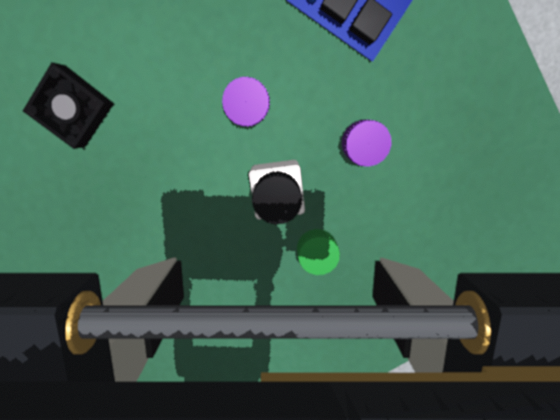

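```bash
cat >> h.py <<'E'
from scipy.optimize import minimize
def hull(c,T,P,S=4):
    q=np.array([pix(c,T,p) for p in P]); h=cv2.convexHull(((q+.5)*S-.5).astype(np.float32))
    m=np.zeros((420*S,560*S),np.uint8); cv2.fillConvexPoly(m,np.round(h*16).astype(int),255,shift=4)
    return cv2.resize(m,(560,420),interpolation=cv2.INTER_AREA)/255.
def sq(x,y,yaw,h,z):
    a=np.radians(yaw)+np.pi/4+np.arange(4)*np.pi/2; return [[x+h*2**.5*np.cos(t),y+h*2**.5*np.sin(t),z] for t in a]
def ci(x,y,r,z): return [[x+r*np.cos(t),y+r*np.sin(t),z] for t in np.arange(0,6.28,.1)]
def fitjar(c,T,g,x0,y0,z0=0):
    """white part of jar; g=bool mask"""
    g=cv2.GaussianBlur(g.astype(np.float32),(0,0),1)
    def cost(p):
        b=hull(c,T,sq(p[0],p[1],p[2],.026,z0+.05)+sq(p[0],p[1],p[2],.026,z0+.004)); l=hull(c,T,ci(p[0],p[1],.024,z0+.0825)+ci(p[0],p[1],.024,z0+.053))
        return ((cv2.GaussianBlur(b*(1-l),(0,0),1)-g)**2).sum()
    best=min((minimize(cost,[x0,y0,a],method='Nelder-Mead',options=dict(initial_simplex=[[x0,y0,a],[x0+.004,y0,a],[x0,y0+.004,a],[x0,y0,a+10]],xatol=1e-4,maxiter=120)) for a in (0,22,45,67)),key=lambda r:r.fun)
    print('fit',best.x.round(4),best.fun.round(1),'area',g.sum().round()); return best.x
E
python3 - <<'E'
from h import *
d=np.load('w1.npz'); c={k:d[k] for k in('img','vfov','cx','cy')}; T=d['T']
im=c['img'].astype(int); g=(im.min(2)>90); n,l,st,ce=cv2.connectedComponentsWithStats(g.astype(np.uint8))
k=[i for i in range(1,n) if abs(ce[i]-[277,185]).max()<25 and st[i,4]>50]; print(st[k])
g=np.isin(l,k); fitjar(c,T,g,.507,-.286)
# lid circle from dark pixels
b=(im.max(2)<34); b[:150]=0;b[240:]=0;b[:,:240]=0;b[:,310:]=0
n,l,st,ce=cv2.connectedComponentsWithStats(b.astype(np.uint8)); i=1+st[1:,4].argmax(); print(st[i],ce[i])
cv2.imwrite('pics/crop2.png',cv2.resize(c['img'][140:250,220:340],None,fx=5,fy=5,interpolation=0))
t=c['img'][195,277],c['img'][210,230];print(t)
E
```

```text
[[248 159  56  35 900]]
fit [ 0.5057 -0.2835 60.3798] 82.2 area 900.0
[253 198  48  26 759] [276.81291173 210.88932806]
(array([47, 45, 45], dtype=uint8), array([50, 62, 37], dtype=uint8))
```

```bash
python3 -m handwheel '[[[0,0,0.03,0,0,0.12],[0,0,0.06,0,0,0.24],[0,0.001,0.09,0,0,0.36],[0,0.001,0.1,0,0,0.36],[0,0.001,0.1,0,0,0.36]]]'; python3 - <<'E'
from h import *
s=env.sense(); c=imaging.capture('wrist'); T=pose(c,s); cv2.imwrite('pics/w2.png',c['img'])
np.savez('w2.npz',T=T,**{k:c[k] for k in('img','vfov','cx','cy')})
for th in ['lid_center']:
    for r in imaging.spot_point(c,th): print(th,round(r['confidence'],2),w(T,r['point']).round(4),np.round(pix(c,T,w(T,r['point']))))
for r in imaging.cut_out(c,'lid_center'): m=r['mask']; v,u=np.where(m); print(m.sum(),u.mean(),v.mean(),u.min(),u.max(),v.min(),v.max())
to(.506,-.285,.15,-145)
E
```

```text
time: 4.1
position: [0.5066, -0.286, 0.1486]
eef_rot: [[0.575, -0.818, -0.002], [-0.818, -0.575, 0.002], [-0.003, 0.001, -1.0]]
force: [-0.9, -0.7, -0.3]
finger_gap: 1.0
finger_force: 0.0
lid_center 0.89 [ 0.4163 -0.2777  0.0137] [355. 271.]
lid_center 0.82 [ 0.5095 -0.2854  0.0697] [274. 225.]
lid_center 0.81 [ 0.4889 -0.3913  0.0125] [373. 112.]
lid_center 0.67 [ 0.5969 -0.3096  0.0126] [201. 119.]
3622 371.5690226394257 112.47045831032578 337 406 80 145
3481 197.74174087905774 117.85205400746912 164 231 86 150
2370 353.2257383966245 269.80801687763716 328 379 240 301
row [-0.0029  0.0004  0.0014] [-0.001 -0.003 -0.001] deg [-0.1 -0.2 -0. ] yawnow -145.03 q [-37.   29.4  84.2   0.   66.2 108. ] p [ 0.508  -0.2871  0.1514]
```

View pics/w2.png

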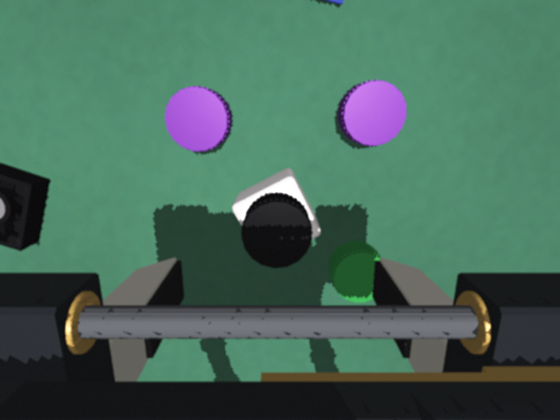

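```bash
python3 - <<'E'
from h import *
d=np.load('w2.npz'); c={k:d[k] for k in('img','vfov','cx','cy')}; T=d['T']
im=c['img'].astype(int); g=(im.min(2)>90); g[:160]=0;g[245:]=0;g[:,:225]=0;g[:,330:]=0
p=fitjar(c,T,g,.507,-.286)
print('lid top proj',pix(c,T,[p[0],p[1],.0825]))
b=(np.abs(im-im.mean(2,keepdims=True)).max(2)<10)&(im.max(2)<80); b[:185]=0;b[275:]=0;b[:,:236]=0;b[:,320:]=0
b=cv2.morphologyEx(b.astype(np.uint8),cv2.MORPH_OPEN,np.ones((5,5)))
n,l,st,ce=cv2.connectedComponentsWithStats(b); i=1+st[1:,4].argmax(); print('dark',st[i],ce[i])
q=hull(c,T,ci(p[0],p[1],.024,.0825)+ci(p[0],p[1],.024,.053)); v,u=np.where(q>.5); print('pred',u.min(),v.min(),u.max()-u.min()+1,v.max()-v.min()+1,u.mean(),v.mean())
for i in range(4):
    s=env.sense(); imaging.capture('wrist'); print(np.round(s['position'],4),np.round(s['qpos'],2),s['time'])
to(p[0],p[1],.15,-145)
E
```

```text
fit [  0.5059  -0.2837 -27.8291] 111.7 area 1951.0
lid top proj (np.float64(276.39099207331145), np.float64(236.39646048436842))
dark [ 241  194   71   74 4157] [276.16093337 230.93192206]
pred 240 191 74 80 276.3809838958747 231.12927421133907
[ 0.508  -0.2871  0.1514] [-3.7000e+01  2.9370e+01  8.4220e+01  1.0000e-02  6.6230e+01  1.0803e+02] 4.25
[ 0.508  -0.2871  0.1515] [-3.7000e+01  2.9360e+01  8.4230e+01  1.0000e-02  6.6220e+01  1.0806e+02] 4.3
[ 0.5078 -0.287   0.1514] [-37.    29.36  84.26   0.    66.22 108.09] 4.35
[ 0.5077 -0.2869  0.1511] [-3.7000e+01  2.9370e+01  8.4280e+01  1.0000e-02  6.6210e+01  1.0811e+02] 4.4
row [-0.0036 -0.0005  0.0008] [-0.001 -0.002 -0.002] deg [-0.  -0.1 -0.1] yawnow -145.13 q [-37.   29.4  84.3   0.   66.2 108.1] p [ 0.5076 -0.2868  0.1509]
```

```bash
cat > j.py <<'E'
from h import *
imaging.capture('wrist')
s=env.sense(); c=imaging.capture('wrist'); T=pose(c,s)
im=c['img'].astype(int); g=(im.min(2)>90); g[:160]=0;g[245:]=0;g[:,:215]=0;g[:,335:]=0
p=fitjar(c,T,g,.507,-.286)
v,u=np.where(g); print('white',u.min(),u.max(),v.min(),v.max())
to(p[0],p[1],.15,-145)
E
python3 j.py
```

```text
fit [ 0.5058 -0.2836 61.5313] 110.0 area 1916.0
white 227 320 169 240
row [-0.0034 -0.0006  0.0004] [-0.    -0.001 -0.003] deg [-0.  -0.1 -0.2] yawnow -145.16 q [-37.   29.4  84.3   0.   66.2 108.1] p [ 0.5073 -0.2867  0.1504]
```

```bash
python3 -m handwheel '[[[-0.0035,-0.0005,0.02,0,0,0],[-0.0035,-0.0005,0.04,0,0,0],[-0.0035,-0.0005,0.06,0,0,0],[-0.0035,-0.0005,0.075,0,0,0],[-0.0035,-0.0005,0.085,0,0,0],[-0.0035,-0.0005,0.092,0,0,0],[-0.0035,-0.0005,0.092,0,0,0],[-0.0035,-0.0005,0.092,0,0,0],[-0.0035,-0.0005,0.092,0,0,0]]]'; python3 -m handwheel '[[[0,0,0,0,0,0],[0,0,0,0,0,0],[0,0,0,0,0,0],[0,0,0,0,0,0],[0,0,0,0,0,0],[0,0,0,0,0,0],[0,0,0,0,0,0],[0,0,0,0,0,0]]]' 0.03 55
```

```text
time: 5.45
position: [0.506, -0.2837, 0.0585]
eef_rot: [[0.571, -0.821, 0.001], [-0.821, -0.571, -0.001], [0.001, -0.001, -1.0]]
force: [-0.9, 0.7, -0.2]
finger_gap: 1.001
finger_force: 0.0
time: 6.25
position: [0.5056, -0.2833, 0.0577]
eef_rot: [[0.571, -0.821, 0.0], [-0.821, -0.571, 0.0], [0.0, -0.0, -1.0]]
force: [0.5, 1.3, -1.0]
finger_gap: 0.517
finger_force: 55.0
```

```bash
python3 -m handwheel '[[[0,0,-0.005,0,0,0],[0,0,-0.015,0,0,0],[0,0,-0.03,0,0,0],[0,0,-0.05,0,0,0],[0,0,-0.07,0,0,0],[0,0,-0.09,0,0,0],[0,0,-0.105,0,0,0],[0,0,-0.11,0,0,0]]]'; python3 -m handwheel '[[[-0.005,-0.003,0,0,0,0],[-0.02,-0.011,0,0,0,0],[-0.045,-0.025,0,0,0,0],[-0.08,-0.044,0,0,0,-0.05],[-0.12,-0.067,0,0,0,-0.1],[-0.16,-0.089,0,0,0,-0.15],[-0.2,-0.111,0,0,0,-0.2],[-0.24,-0.134,0,0,0,-0.25],[-0.28,-0.156,0,0,0,-0.3],[-0.31,-0.173,0,0,0,-0.35],[-0.34,-0.189,0,0,0,-0.4],[-0.365,-0.203,0,0,0,-0.45]]]'; python3 - <<'E'
from h import *
s=env.sense(); print(s['finger_gap'],s['finger_force']); to(.448,.294,.168,-116.5)
E
```

```text
time: 7.05
position: [0.5061, -0.2838, 0.17]
eef_rot: [[0.571, -0.821, 0.003], [-0.821, -0.571, -0.002], [0.003, -0.001, -1.0]]
force: [0.3, -0.1, -4.2]
finger_gap: 0.516
finger_force: 55.0
time: 8.25
position: [0.4615, 0.1348, 0.1668]
eef_rot: [[0.873, -0.488, -0.003], [-0.488, -0.873, 0.0], [-0.002, 0.001, -1.0]]
force: [1.0, -0.4, -4.0]
finger_gap: 0.516
finger_force: 55.0
0.5156034561917339 54.997954736463726
row [-0.0894 -0.1324 -0.0011] [ 0.001  0.002 -0.047] deg [ 0.1  0.1 -2.7] yawnow -119.2 q [  7.1  18.6  99.2   0.   62.4 126.3] p [0.4615 0.1348 0.1668]
```

```bash
python3 -m handwheel '[[[-0.02,-0.03,0,0,0,-0.02],[-0.04,-0.06,0,0,0,-0.047],[-0.06,-0.09,0,0,0,-0.047],[-0.08,-0.118,0,0,0,-0.047],[-0.089,-0.132,0,0,0,-0.047],[-0.089,-0.132,0,0,0,-0.047],[-0.089,-0.132,0,0,0,-0.047],[-0.089,-0.132,0,0,0,-0.047],[-0.089,-0.132,0,0,0,-0.047]]]'; python3 - <<'E'
from h import *
s=env.sense(); c=imaging.capture('wrist'); T=pose(c,s); cv2.imwrite('pics/w3.png',c['img'])
np.savez('w3.npz',T=T,**{k:c[k] for k in('img','vfov','cx','cy')})
for r in imaging.spot_point(c,'socket'): print(round(r['confidence'],2),w(T,r['point']).round(4),np.round(pix(c,T,w(T,r['point']))))
to(.538,.249,.168,-116.5)
E
```

```text
time: 9.15
position: [0.4512, 0.2898, 0.1677]
eef_rot: [[0.893, -0.451, -0.0], [-0.451, -0.893, -0.0], [-0.0, 0.0, -1.0]]
force: [-0.1, -0.6, -4.4]
finger_gap: 0.511
finger_force: 55.0
0.94 [0.5351 0.249  0.0092] [276.  91.]
row [ 0.0959 -0.0024 -0.0002] [-0.    -0.    -0.005] deg [-0.  -0.  -0.3] yawnow -116.79 q [ 24.5  23.9  90.6  -0.   65.5 141.3] p [0.4513 0.2901 0.1678]
```

View pics/w3.png

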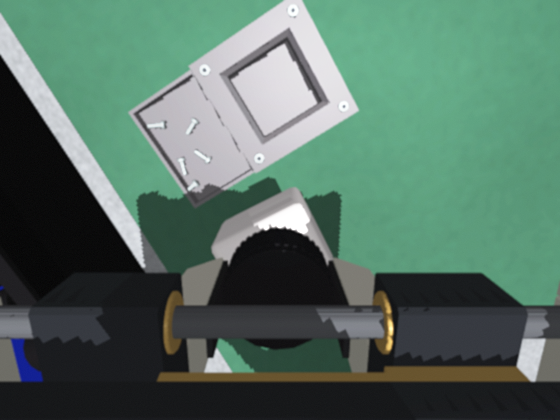

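```bash
cat >> h.py <<'E'
def fit(cost,x0,d):
    sx=[x0]+[[x0[j]+(d[j] if i==j else 0) for j in range(len(x0))] for i in range(len(x0))]
    r=minimize(cost,x0,method='Nelder-Mead',options=dict(initial_simplex=sx,xatol=1e-5,fatol=.01,maxiter=250)); return r
E
cat > k.py <<'E'
from h import *
def run(f_,jz,j0,s0=(.537,.249,0)):
    d=np.load(f_); c={k:d[k] for k in('img','vfov','cx','cy')}; T=d['T']; im=c['img'].astype(int)
    green=(im[...,1]-im[...,2]>25); gray=~green
    U,V=np.meshgrid(np.arange(560),np.arange(420)); P=np.stack([ray(c,T,u,v,.03) for u,v in zip(U.ravel(),V.ravel())]).reshape(420,560,3)
    a=np.radians(s0[2]); rx=P[...,:2]-s0[:2]; lx=rx[...,0]*np.cos(a)+rx[...,1]*np.sin(a); ly=-rx[...,0]*np.sin(a)+rx[...,1]*np.cos(a)
    W=(np.abs(lx)<.06)&(ly>-.06)&(ly<.044)&(V<178)
    B=cv2.GaussianBlur(gray.astype(np.float32),(0,0),.7)
    cs=lambda p:(W*(cv2.GaussianBlur(hull(c,T,sq(p[0],p[1],p[2],.048,.03)),(0,0),.7)-B)**2).sum()
    r=fit(cs,list(s0),[.004,.004,5]); print('socket',r.x.round(4),r.fun.round(1),'W',W.sum()); S=r.x
    # jar white: bright, non green
    g=(im.min(2)>95)&gray; J0=np.array(j0)
    u0,v0=pix(c,T,[j0[0],j0[1],jz+.05]); 
    Wj=(V>178)&(V<245)&(U>205)&(U<345)
    G=cv2.GaussianBlur(g.astype(np.float32),(0,0),.7)
    def cj(p):
        b=hull(c,T,sq(p[0],p[1],p[2],.026,jz+.05)+sq(p[0],p[1],p[2],.026,jz+.004)); l=hull(c,T,ci(p[0],p[1],.024,jz+.0825)+ci(p[0],p[1],.024,jz+.053))
        return (Wj*(cv2.GaussianBlur(b*(1-l),(0,0),.7)-G)**2).sum()
    r=fit(cj,list(j0),[.003,.003,5]); print('jar',r.x.round(4),r.fun.round(1),(Wj*G).sum()); J=r.x
    o=c['img'].copy()
    for pts,col in ((sq(*S,.048,.03),(0,0,255)),(sq(*S,.02725,.026),(0,255,255)),(sq(*S,.02725,.008),(255,0,0)),(sq(*J,.026,jz+.05),(0,0,255)),(sq(*J,.026,jz+.004),(255,0,255))):
        cv2.polylines(o,[np.round([pix(c,T,p) for p in pts]).astype(int)],True,col)
    cv2.imwrite('pics/ov.png',cv2.resize(o[0:300,120:400],None,fx=2,fy=2))
    return S,J
if __name__=='__main__': run('w3.npz',.110,(.4510,.2899,90-61.5-0+0))
E
python3 k.py
```

```text
socket [0.5364 0.2494 4.3438] 3.7 W 21396
jar [0.4511 0.2901 0.7997] 296.7 3514.4985
```

View pics/ov.png

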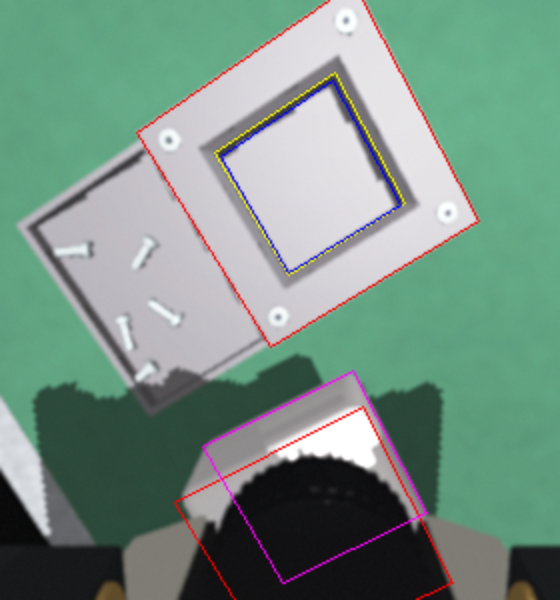

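```bash
python3 -c "
from h import *
to(.5364,.2494,.168,-112.6)"
```

```text
row [ 0.0943 -0.002  -0.0002] [-0.    -0.    -0.073] deg [-0.  -0.  -4.2] yawnow -116.79 q [ 24.5  23.9  90.6  -0.   65.5 141.3] p [0.4513 0.2901 0.1678]
```

```bash
python3 -m handwheel '[[[0.01,0,0,0,0,-0.01],[0.03,-0.001,0,0,0,-0.03],[0.05,-0.001,0.01,0,0,-0.05],[0.07,-0.0015,0.025,0,0,-0.073],[0.085,-0.002,0.04,0,0,-0.073],[0.0943,-0.002,0.05,0,0,-0.073],[0.0943,-0.002,0.058,0,0,-0.073],[0.0943,-0.002,0.058,0,0,-0.073],[0.0943,-0.002,0.058,0,0,-0.073],[0.0943,-0.002,0.058,0,0,-0.073]]]'; python3 - <<'E'
from h import *
s=env.sense(); c=imaging.capture('wrist'); T=pose(c,s)
np.savez('w4.npz',T=T,**{k:c[k] for k in('img','vfov','cx','cy')})
im=c['img']; cv2.imwrite('pics/w4.png',im)
c=imaging.capture('side'); T=pose(c,s); u,v=map(int,pix(c,T,[.536,.249,.06])); print(u,v)
cr=cv2.resize(c['img'][v-35:v+35,u-45:u+45],None,fx=4,fy=4,interpolation=2)
cv2.imwrite('pics/mix4.png',np.hstack([cv2.resize(im[60:340,130:430],(300,280)),cr]))
to(.5364,.2494,.066,-112.6)
E
```

```text
time: 10.25
position: [0.5361, 0.2509, 0.1106]
eef_rot: [[0.924, -0.382, 0.001], [-0.382, -0.924, 0.001], [0.001, -0.001, -1.0]]
force: [0.5, -0.6, -4.4]
finger_gap: 0.513
finger_force: 55.0
195 170
row [0.0007 0.0013 0.0446] [-0.001 -0.001  0.002] deg [-0.1 -0.1  0.1] yawnow -112.48 q [ 17.6  32.7  85.4   0.   61.8 130.1] p [0.5362 0.2508 0.1106]
```

View pics/mix4.png

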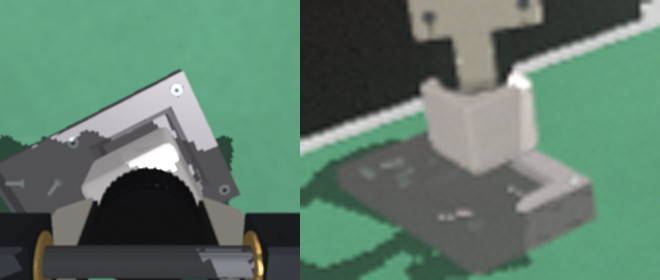

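The left crop (wrist) shows the jar hanging over the socket with its sides parallel to the block. The right crop (side, around (195,170)) shows it upright just above the stand. Next I descend slowly.

```bash
python3 -m handwheel '[[[0.0007,0.0013,0.005,0,0,0],[0.0007,0.0013,0.01,0,0,0],[0.0007,0.0013,0.015,0,0,0],[0.0007,0.0013,0.018,0,0,0],[0.0007,0.0013,0.021,0,0,0],[0.0007,0.0013,0.024,0,0,0],[0.0007,0.0013,0.027,0,0,0],[0.0007,0.0013,0.03,0,0,0],[0.0007,0.0013,0.03,0,0,0]]]'; python3 -c "
from h import *
s=env.sense();print(s['force'].round(1),s['wrist_torque'].round(2)); to(.5364,.2494,.066,-112.6)"
```

```text
time: 11.25
position: [0.5361, 0.2487, 0.0792]
eef_rot: [[0.924, -0.383, -0.001], [-0.383, -0.924, -0.0], [-0.001, 0.0, -1.0]]
force: [-0.7, 0.4, -5.1]
finger_gap: 0.518
finger_force: 55.0
[-0.7  0.4 -5.1] [ 0.02  0.16 -0.08]
row [ 0.0001 -0.0007  0.0132] [0.    0.001 0.001] deg [0.  0.  0.1] yawnow -112.53 q [ 17.5  34.9  87.2   0.   58.  130. ] p [0.5361 0.2487 0.0792]
```

```bash
python3 -m handwheel '[[[0,0,0.003,0,0,0],[0,0,0.006,0,0,0],[0,0,0.009,0,0,0],[0,0,0.011,0,0,0],[0,0,0.012,0,0,0],[0,0,0.013,0,0,0],[0,0,0.014,0,0,0],[0,0,0.014,0,0,0],[0,0,0.014,0,0,0]]]'; python3 -c "
from h import *
s=env.sense();print(s['force'].round(1),s['wrist_torque'].round(2)); to(.5364,.2494,.066,-112.6)"
```

```text
time: 12.15
position: [0.5364, 0.2489, 0.0658]
eef_rot: [[0.924, -0.383, 0.0], [-0.383, -0.924, 0.0], [0.0, -0.0, -1.0]]
force: [-0.2, 0.2, -2.8]
finger_gap: 0.515
finger_force: 55.0
[-0.2  0.2 -2.8] [0.01 0.3  0.03]
row [-0.0002 -0.0005 -0.0002] [-0.    -0.     0.001] deg [-0.  -0.   0.1] yawnow -112.53 q [ 17.5  35.8  87.9   0.   56.3 130. ] p [0.5364 0.2489 0.0658]
```

```bash
python3 -m handwheel '[[[0,0,0.0005,0,0,0],[0,0,0.001,0,0,0],[0,0,0.0015,0,0,0],[0,0,0.0015,0,0,0],[0,0,0.0015,0,0,0]]]'; python3 -c "
from h import *
s=env.sense();print(s['force'].round(1),s['wrist_torque'].round(2)); to(.5364,.2494,.066,-112.6)"
```

```text
time: 12.65
position: [0.5365, 0.2491, 0.0656]
eef_rot: [[0.924, -0.383, 0.001], [-0.383, -0.924, 0.001], [0.001, -0.001, -1.0]]
force: [-3.3, -0.9, 7.2]
finger_gap: 0.517
finger_force: 55.0
[-3.3 -0.9  7.2] [-0.09  0.9  -0.07]
row [-0.0002 -0.0002 -0.0004] [-0.001 -0.001  0.001] deg [-0.1 -0.   0.1] yawnow -112.53 q [ 17.5  35.8  87.9   0.   56.2 130. ] p [0.5365 0.2491 0.0656]
```

```bash
python3 -m handwheel '[[[0,0,0,0,0,-0.03],[0,0,0,0,0,-0.06],[0,0,0,0,0,-0.09],[0,0,0,0,0,-0.12]]]' - 60; python3 -c "
from h import *
s=env.sense();print(s['force'].round(1),s['wrist_torque'].round(2)); to(.5364,.2494,.066,-112.6)"
```

```text
time: 13.05
position: [0.5369, 0.2491, 0.0658]
eef_rot: [[0.963, -0.269, 0.002], [-0.269, -0.963, 0.001], [0.002, -0.001, -1.0]]
force: [-3.8, -0.6, 7.8]
finger_gap: 0.519
finger_force: 60.0
[-3.8 -0.6  7.8] [-0.12  0.74 -0.15]
row [-0.0006 -0.0001 -0.0002] [-0.002 -0.002  0.122] deg [-0.1 -0.1  7. ] yawnow -105.6 q [ 17.5  35.8  87.9   0.   56.1 123.1] p [0.5369 0.2491 0.0658]
```

```bash
python3 -m handwheel '[[[0,0,0,0,0,-0.04],[0,0,-0.0001,0,0,-0.08],[0,0,-0.0002,0,0,-0.12],[0,0,-0.0003,0,0,-0.16]]]'; python3 -c "
from h import *
s=env.sense();print(s['force'].round(1),s['wrist_torque'].round(2)); to(.5364,.2494,.066,-112.6)"
```

```text
time: 13.45
position: [0.5366, 0.2494, 0.066]
eef_rot: [[0.994, -0.112, 0.001], [-0.112, -0.994, 0.001], [0.001, -0.002, -1.0]]
force: [-4.8, 0.5, 8.6]
finger_gap: 0.511
finger_force: 60.0
[-4.8  0.5  8.6] [ 0.18  0.97 -0.23]
row [-0.0002  0.      0.    ] [-0.002 -0.001  0.282] deg [-0.1 -0.1 16.2] yawnow -96.42 q [1.750e+01 3.580e+01 8.790e+01 1.000e-01 5.620e+01 1.139e+02] p [0.5366 0.2494 0.066 ]
```

```bash
python3 -m handwheel '[[[0,0,-0.0001,0,0,-0.06],[0,0,-0.0003,0,0,-0.12],[0,0,-0.0004,0,0,-0.18],[0,0,-0.0005,0,0,-0.24],[0,0,-0.0007,0,0,-0.3]]]'; python3 -c "
from h import *
s=env.sense();print(s['force'].round(1),s['wrist_torque'].round(2)); to(.5364,.2494,.066,-112.6)
c=imaging.capture('wrist');cv2.imwrite('pics/w5.png',c['img']);np.savez('w5.npz',T=pose(c,s),**{k:c[k] for k in('img','vfov','cx','cy')})"
```

```text
time: 13.95
position: [0.5365, 0.2491, 0.0667]
eef_rot: [[0.982, 0.188, 0.001], [0.188, -0.982, 0.001], [0.001, -0.001, -1.0]]
force: [-4.1, -0.7, 7.1]
finger_gap: 0.512
finger_force: 60.0
[-4.1 -0.7  7.1] [-0.2   0.88 -0.22]
row [-0.0001 -0.0003  0.0007] [-0.001 -0.001  0.583] deg [-0.1 -0.1 33.4] yawnow -79.18 q [17.5 35.8 87.9  0.  56.3 96.6] p [0.5365 0.2491 0.0667]
```

```bash
python3 -m handwheel '[[[0,0,-0.0003,0,0,-0.1],[0,0,-0.0005,0,0,-0.2],[0,0,-0.0007,0,0,-0.3],[0,0,-0.0009,0,0,-0.4],[0,0,-0.0011,0,0,-0.5],[0,0,-0.0013,0,0,-0.6],[0,0,-0.0015,0,0,-0.7],[0,0,-0.0018,0,0,-0.8],[0,0,-0.002,0,0,-0.9],[0,0,-0.0022,0,0,-1.0],[0,0,-0.0024,0,0,-1.1],[0,0,-0.0026,0,0,-1.2]]]'; python3 -c "
from h import *
s=env.sense();print(s['force'].round(1),s['wrist_torque'].round(2)); to(.5364,.2494,.066,-112.6)"
```

```text
time: 15.2
position: [0.5366, 0.2484, 0.0681]
eef_rot: [[0.179, 0.984, 0.001], [0.984, -0.179, -0.001], [-0.0, 0.001, -1.0]]
force: [-1.6, -2.1, -0.1]
finger_gap: 0.518
finger_force: 60.0
[-1.6 -2.1 -0.1] [-0.55  0.19 -0.05]
row [ 0.001  -0.0004  0.0021] [ 1.000e-03 -0.000e+00  1.785e+00] deg [  0.   -0.  102.3] yawnow -10.31 q [17.4 35.7 87.8 -0.  56.5 27.8] p [0.5366 0.2484 0.0681]
```

```bash
python3 -m handwheel '[[[0,0,-0.0002,0,0,-0.1],[0,0,-0.0004,0,0,-0.2],[0,0,-0.0006,0,0,-0.3],[0,0,-0.0008,0,0,-0.4],[0,0,-0.0011,0,0,-0.5],[0,0,-0.0014,0,0,-0.6],[0,0,-0.0016,0,0,-0.7],[0,0,-0.0018,0,0,-0.8],[0,0,-0.002,0,0,-0.9],[0,0,-0.0022,0,0,-1.0],[0,0,-0.0024,0,0,-1.1],[0,0,-0.0026,0,0,-1.2]]]'; python3 - <<'E'
from h import *
s=env.sense();print(s['force'].round(1),s['wrist_torque'].round(2)); to(.5364,.2494,.066,-112.6)
c=imaging.capture('side'); T=pose(c,s); u,v=map(int,pix(c,T,[.536,.249,.06]))
a=cv2.resize(c['img'][v-30:v+30,u-40:u+40],None,fx=5,fy=5,interpolation=2)
c=imaging.capture('wrist'); cv2.imwrite('pics/mix6.png',np.hstack([a,c['img'][90:390,100:460]]))
E
```

```text
time: 16.4
position: [0.5375, 0.2487, 0.0709]
eef_rot: [[-0.852, 0.523, 0.003], [0.523, 0.852, 0.0], [-0.002, 0.002, -1.0]]
force: [0.1, -1.4, -0.2]
finger_gap: 0.516
finger_force: 60.0
[ 0.1 -1.4 -0.2] [-0.14 -0.14 -0.03]
row [0.0013 0.0001 0.0049] [ 3.000e-03 -2.000e-03  2.985e+00] deg [ 2.00e-01 -1.00e-01  1.71e+02] yawnow 58.45 q [ 17.4  35.5  87.6  -0.   56.8 -41. ] p [0.5375 0.2487 0.0709]
```

View pics/mix6.png

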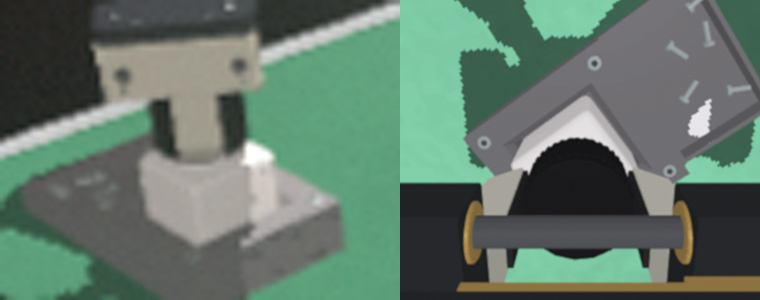

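```bash
python3 -m handwheel '[[[0,0,-0.0002,0,0,-0.1],[0,0,-0.0004,0,0,-0.2],[0,0,-0.0006,0,0,-0.3],[0,0,-0.0008,0,0,-0.4],[0,0,-0.001,0,0,-0.5],[0,0,-0.0012,0,0,-0.6],[0,0,-0.0014,0,0,-0.7],[0,0,-0.0016,0,0,-0.8],[0,0,-0.0018,0,0,-0.9],[0,0,-0.0018,0,0,-0.9]]]'; python3 -c "
from h import *
s=env.sense();print(s['force'].round(1),s['wrist_torque'].round(2)); to(.5364,.2494,.066,-112.6)"
```

```text
time: 17.5
position: [0.537, 0.2491, 0.0726]
eef_rot: [[-0.942, -0.337, 0.002], [-0.337, 0.942, 0.001], [-0.002, 0.0, -1.0]]
force: [0.4, 0.5, -1.0]
finger_gap: 0.516
finger_force: 60.0
[ 0.4  0.5 -1. ] [ 0.24 -0.19 -0.01]
row [0.0005 0.0005 0.0066] [-2.000e-03  1.000e-03 -2.404e+00] deg [-1.000e-01  1.000e-01 -1.377e+02] yawnow 109.69 q [ 17.5  35.3  87.5   0.   57.  -92.2] p [0.537  0.2491 0.0726]
```

```bash
python3 -m handwheel '[[[0,0,-0.001,0,0,0],[0,0,-0.002,0,0,0],[0,0,-0.003,0,0,0],[0,0,-0.004,0,0,0],[0,0,-0.004,0,0,0],[0,0,-0.004,0,0,0]]]'; python3 -c "
from h import *
s=env.sense();print(s['force'].round(1),s['wrist_torque'].round(2)); to(.5364,.2494,.066,-112.6)"
```

```text
time: 18.1
position: [0.5365, 0.2489, 0.0764]
eef_rot: [[-0.941, -0.338, 0.0], [-0.338, 0.941, 0.0], [-0.001, 0.0, -1.0]]
force: [0.3, 1.3, -0.2]
finger_gap: 0.516
finger_force: 60.0
[ 0.3  1.3 -0.2] [ 0.24 -0.15  0.03]
row [-0.0001  0.0005  0.0104] [-1.000e-03  0.000e+00 -2.402e+00] deg [  -0.     0.  -137.6] yawnow 109.76 q [ 17.5  35.1  87.4   0.   57.5 -92.3] p [0.5365 0.2489 0.0764]
```

```bash
python3 -m handwheel '[[[0,0,-0.002,0,0,0],[0,0,-0.004,0,0,0],[0,0,-0.006,0,0,0],[0,0,-0.008,0,0,0],[0,0,-0.011,0,0,0],[0,0,-0.014,0,0,0],[0,0,-0.017,0,0,0],[0,0,-0.019,0,0,0],[0,0,-0.02,0,0,0],[0,0,-0.02,0,0,0],[0,0,-0.02,0,0,0],[0,0,-0.02,0,0,0]]]'; python3 - <<'E'
from h import *
s=env.sense();print(s['force'].round(1),s['wrist_torque'].round(2)); to(.5364,.2490,.0962,109.76)
c=imaging.capture('side'); T=pose(c,s); u,v=map(int,pix(c,T,[.536,.249,.06]))
cv2.imwrite('pics/side7.png',c['img'])
a=cv2.resize(c['img'][v-30:v+30,u-40:u+40],None,fx=5,fy=5,interpolation=2)
for n in ('jar_mouth','lid_center','jar'):
    for r in imaging.spot_point(c,n)[:4]: print('side',n,round(r['confidence'],2),w(T,r['point']).round(4))
for z in(.008,.03,.058,.085,.061+.03,.09+.03): print(z,[(round((x-u+40)*5),round((y-v+30)*5)) for x,y in [pix(c,T,[.5364,.249,z])]])
for q in sq(.5364,.249,4.3,.026,.058): print('shoulder',[round(k) for k in((pix(c,T,q)[0]-u+40)*5,(pix(c,T,q)[1]-v+30)*5)])
c=imaging.capture('wrist'); T=pose(c,s); cv2.imwrite('pics/mix7.png',np.hstack([a,c['img'][90:390,100:460]]))
np.savez('w7.npz',T=T,**{k:c[k] for k in('img','vfov','cx','cy')})
for n in ('jar_mouth','lid_center'):
    for r in imaging.spot_point(c,n)[:4]: print('wrist',n,round(r['confidence'],2),w(T,r['point']).round(4))
E
```

```text
time: 19.3
position: [0.5363, 0.2488, 0.0961]
eef_rot: [[-0.941, -0.338, -0.0], [-0.338, 0.941, 0.0], [0.0, 0.0, -1.0]]
force: [0.2, -0.2, -0.1]
finger_gap: 0.514
finger_force: 60.0
[ 0.2 -0.2 -0.1] [-0.01 -0.03  0.04]
row [-0.0002  0.0002 -0.0001] [ 0. -0.  0.] deg [ 0. -0.  0.] yawnow 109.78 q [ 17.5  33.7  86.3   0.   60.  -92.3] p [0.5363 0.2488 0.0961]
side jar_mouth 0.61 [0.5351 0.2477 0.091 ]
side jar_mouth 0.48 [0.5364 0.2483 0.0884]
side lid_center 0.91 [ 0.5907 -0.3044  0.0134]
side lid_center 0.76 [ 0.4891 -0.3863  0.0141]
side lid_center 0.58 [0.5345 0.2476 0.1067]
side lid_center 0.56 [ 0.413  -0.2746  0.011 ]
side jar 0.61 [0.5387 0.2477 0.0058]
0.008 [(214, 238)]
0.03 [(209, 202)]
0.058 [(203, 155)]
0.085 [(196, 109)]
0.091 [(195, 98)]
0.12 [(188, 47)]
shoulder [214, 121]
shoulder [132, 156]
shoulder [190, 190]
shoulder [273, 154]
wrist lid_center 0.95 [0.5379 0.2484 0.1049]
```

View pics/mix7.png

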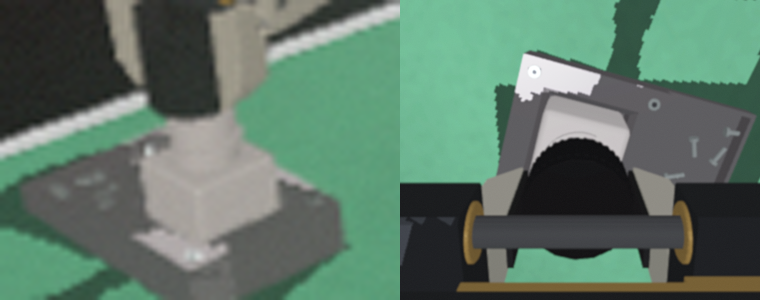

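The jar's shoulder sits where a fully home jar projects: front corner about (195,188) against the predicted (190,190). The lid is level above the neck, its lower edge at about (185,118), with its centre about 21 mm above the mouth. Handing in.

```bash
python3 -c "
from h import *
print(env.sense()['qvel'].round(2)); print(env.close_job())"
```

```text
[-0.03  0.05 -0.01 -0.09 -0.02  0.01]
the job is handed in; nothing more can be done
None
```

I set the closed square jar fully home in the socket and unscrewed its lid there, then handed the job in with the gripper holding the lid level, its centre about 21 mm above the open mouth (lower edge about 7 mm clear); I did not re-check the round jar, capacitor or fan at the end.

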